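# Lock the push-and-twist cap on the bench grease pot

## Robot

A 6-joint arm with a two-finger parallel gripper is mounted at the origin on the work surface. World frame = base frame: x ahead of the robot, y to its left, z up, the work surface at z = 0. Lengths are in m, angles in rad, forces in N, time in s.
With the tool pointing down it reaches from about 0.35 to 1 m from the base axis. Payload 7.1 kg.
Tool frame: the origin (TCP) lies at the very end of the fingers, on their centre line; the grasp point (between the pads) lies 19 mm behind it; z points along the fingers, y is the direction in which the jaws open and shut (so a half turn about z gives the same grasp; the last joint's range is limited). The gripper opens to 85 mm and grips with 20 to 120 N. Pads are 22 mm wide; open, the fingers measure 114 mm over their backs; the gripper's body (76 mm by 85 mm) begins 54 mm behind the grasp point. The pads swing forward as they close: fully open they stand 13 mm farther back than shut.
Start: joints at [1.28, 0.423, 1.63, -0, 1.089, -0.019], TCP at [0.168, 0.602, 0.231] pointing down, gripper open.
Joint ranges: [-3, 3], [-0.9, 2.11], [0.09, 2.58], [-1.31, 4.45], [0.11, 2.69], [-2.54, 2.54]. Speed limits (rad/s): [2.39, 2.39, 3.01, 3.14, 3.14, 3.14].

## Interface

Orientations are given as a rotation vector (axis times angle).
In Python, from cell import ctrl, cams gives the robot as it stands.
- The arm moves only by the tool carry_out, never from a script. Its argument "motion" is a list of rows, each a list of 3 entries, a list of its own where there are three numbers: the turn, a rotation vector about the tool's x, y, z in rad, then the shift along the tool's x, y, z in mm, then the gripper's target within -1 to 1 (shut at 1, half-way at 0, fully open at -1). A call has 1 to 5 rows; each row is the pose to reach, as a shift and turn from the pose commanded when the call began, along the tool's axes at that moment; what a row does not reach only later rows make up. A row lasts 1/12 s, in which the tool goes at most 41.7 mm and 7.16 degrees, less where a joint would pass 70% of its speed; a pose out of reach is approached as far as the arm can. A call with a gripper value outside its range is refused whole. The fingers move at their own pace and stop on an object; "force" is the grip in N (left out, the last holds). Time passes only in rows, so rows that repeat a pose let the fingers close. It gives the time, the measured TCP pose, the force and the opening at its end, in the units of the state.
- ctrl.state(): the state, without advancing time (a new reading comes with each control period).
- cams.grab_frame(name): name is "side" or "top" or "wrist"; returns (picture, depth): 400x640x3 uint8, red, green, blue; 400x640 float32, m along the optical axis (not along the pixel's ray), 0 where there is no reading.
- cams.calibration(name): a dict with "fovy" (degrees; the focal length in pixels is half the picture's height over the tangent of half this angle, whatever the lens; pixels are square), "cx", "cy" (the principal point, pixels), "k1" (the pictures are not rectified: a ray, as slopes to the right and down, at radius r is drawn at 1 + k1 r^2 times it, then the intrinsics apply), "world_to_cam" (4x4, takes a point from world to camera coordinates). Camera axes: x right, y down, z forward; pixel columns grow to the right and rows downward; lengths in m; the calibration is good to about 2 mm. A picture is of the moment at which its call begins: read the wrist's pose just before it. calibration takes no time and is no camera call; for the wrist camera it gives the pose at the moment of the call.
- ctrl.sign_off(): hands the job in, once; it reports no verdict.
The state is a dict: "time_s": time; "qpos": joint angles; "dq": joint speeds; "joint_efforts": joint torques, N m; "ee_pos": TCP position; "tcp_rot": TCP orientation; "wrist_force": force on the tool from outside, world axes, zero at the start; "ft_torque": the same for the moment, N m; "opening": opening from 0.0 (shut) to 1.0 (fully open).
Only numpy, scipy, OpenCV 4.12 (cv2) and the standard library are available. Lean on these libraries where they do the work, as an engineer would, in place of code of your own. Each camera call takes 0.05 s, during which the arm holds its last target. There are 200 camera calls.

## Task

Close the grease pot that is bolted to the bench: take its loose black cap by the bar, let the two ears down through the two gaps in the pot's collar, press the cap down against the spring plate and twist it clockwise (seen from above) as far as it goes, then let it spring up so that the ears are locked under the collar's lips, and let go. Feel your way and do not force it: press with no more than about 25 N and stop twisting as soon as it comes up against the stop. Leave the other things on the bench where they are.

Things in the scene. Friction and masses are not known exactly. Their poses are not given: they have to be found in the camera images.
- cap: The pot's loose cap, black plastic, about 70 g, 47 high, upright on the bench. Round hub 41 across, 16 high; at its foot two ears stick out along the cap's +x and -x to 28 from the axis, each 13 wide (along y), 4 thick, undersides level with the hub's. On the hub a bar grip. Two-fold symmetric. Origin on the axis at the underside, z up.
- cap_bar (a point): Middle of the upper part of the cap's bar grip, on the cap's axis 37 above its origin. The bar runs along the cap's x over the ears: 40 long, 12 thick (pinch it across this), from 16 to 47 above the cap's origin.
- pot: The grey grease pot, fixed to the bench; foot 94 across, drum 67. Origin on its axis at the bench, z up. Its top is a steel collar, 71 outside, top at z 85, with two lips and two opposite gaps. The gaps lie nominally along the pot's +x and -x, but the collar was clamped on by eye, up to 0.7 rad either way from that: this angle is not reported and must be felt or seen. It does not turn in use.
- pot_mouth (a point): Centre of the pot's mouth, level with the lips' top (z 85). Opening 45 across between two inward lips, 6 thick, that reach from radius 22.5 to the collar's wall (inside radius 30.5). The two gaps between them are 16.8 wide, parallel-sided: a 13 wide ear enters within about 0.07 rad of a gap's middle. Ears that miss rest on the lips, the cap's origin at this height.
- plate: Origin: centre of the top of the round aluminium spring plate in the mouth, 44 across; moves up and down only. At rest 4 below the mouth. It pushes up with 3 N at first, 0.9 N more per mm, and bottoms hard 10.5 further down (about 12 N); beyond that the force climbs steeply.
- lock_level (a point): Point on the pot's axis 7.5 below the mouth: the locked cap's origin is here. To turn, the cap's origin must be over 10 below the mouth (9 N). Clockwise from a gap's middle an ear passes a ridge, is wholly under a pocket (2.5 deep in the lip's underside) from 0.82 rad, and meets a solid stop at about 1.05 rad (ease off at some 0.2 N m). The other way is blocked. Let up there it locks, elsewhere not.
- side_handle: loose auxiliary drill handle, black, 180 long, 44 high, lying on the bench; origin under its middle
- drill_bit: loose masonry bit, steel, 190 long, 10 thick, lying on the bench; origin under its middle
- screw_lid: loose black round screw lid of another jar, 60 across, 26 high, with a small round knob and no ears: not the cap; origin under its centre
- battery: loose black power-tool battery, 115 x 77 x 63; origin under its centre
- chuck: loose dark steel drill chuck standing up, 42 across, 62 high; origin under its centre
- cell_tray: loose tray with three green cells, 90 x 72 x 28; origin under its centre
There are look-alikes about, which are no part of the job. Leave any red or white look-alike of the cap alone.

How it is judged:
By the outcome, as a careful person would: the job done as asked, in the order asked, and still so for the second after the job is handed in, with the robot touching nothing.
It also fails if it takes over 72 s, if anything falls off the work surface, if the arm or the gripper's body presses on something with over 40 N, if the wrist force passes 120 N, or if a joint passes its speed limit or range.

## Working session

There is one attempt and no reset: what is moved stays moved. The work goes in short steps, Python scripts to look and compute and a tool call to move; the robot and the scene stay as the last step left them, time stands still between calls to the robot, and variables do not carry over. Pictures are saved under pics/ and viewed, about 8 in all and at most 12, crops included, and the job is handed in when it is done.

Besides the shell and the picture viewer there is one more tool, called after ">>>" as name(argument=value, ...) on one line, values as JSON. carry_out: Moves the arm, as the interface text tells. Its arguments: {"type":"object","properties":{"motion":{"type":"array","items":{"type":"array"}},"force":{"type":"number"}},"required":["motion"]}

```bash
ls; mkdir -p pics
cat > h.py <<'E'
import numpy as np, cv2
from cell import ctrl, cams
from scipy.spatial.transform import Rotation as R
def K(c):
    f=200/np.tan(np.radians(c["fovy"])/2); return f
def unproj(c,u,v,d):
    f=K(c); x=(np.asarray(u,float)-c["cx"])/f; y=(np.asarray(v,float)-c["cy"])/f
    a,b=x.copy(),y.copy()
    for _ in range(10):
        s=1+c["k1"]*(a*a+b*b); a,b=x/s,y/s
    p=np.stack([a*d,b*d,d*np.ones_like(a)],-1)
    M=np.linalg.inv(np.array(c["world_to_cam"])); return p@M[:3,:3].T+M[:3,3]
def proj(c,P):
    M=np.array(c["world_to_cam"]); p=np.asarray(P,float)@M[:3,:3].T+M[:3,3]
    a,b=p[...,0]/p[...,2],p[...,1]/p[...,2]; s=1+c["k1"]*(a*a+b*b); f=K(c)
    return np.stack([f*a*s+c["cx"],f*b*s+c["cy"]],-1)
def cloud(c,d):
    v,u=np.mgrid[:400,:640]; return unproj(c,u,v,d)
E
python3 - <<'E'
from h import *
s=ctrl.state(); print({k:np.round(v,3) for k,v in s.items()})
for n in ["top","side"]:
    c=cams.calibration(n); im,d=cams.grab_frame(n); np.savez(f"{n}0.npz",im=im,d=d)
    print(n,c["fovy"],c["k1"],np.round(c["world_to_cam"],3).tolist(),d[d>0].min(),d.max())
    cv2.imwrite(f"pics/{n}0.png",im[...,::-1])
E
```

```text
pics
{'time_s': np.float64(0.0), 'qpos': array([ 1.28 ,  0.424,  1.631, -0.   ,  1.089, -0.019]), 'dq': array([ 0.002, -0.   ,  0.   ,  0.001, -0.003, -0.001]), 'joint_efforts': array([-2.0000e-03, -5.5740e+01, -2.8173e+01, -0.0000e+00,  8.0000e-03,
       -0.0000e+00]), 'ee_pos': array([0.168, 0.602, 0.231]), 'tcp_rot': array([-4.260e-01, -3.112e+00,  2.000e-03]), 'wrist_force': array([ 0.677,  0.504, -0.012]), 'ft_torque': array([-0.054,  0.007, -0.016]), 'opening': np.float64(0.997)}
top 57.31612054766508 -0.05933340910277237 [[0.042, -0.999, 0.001, 0.053], [-0.978, -0.041, -0.205, 0.608], [0.204, 0.007, -0.979, 0.707], [0.0, 0.0, 0.0, 1.0]] 0.6578894 1.8415065
side 57.89192466845118 0.010153335303803423 [[0.736, -0.677, -0.003, -0.396], [-0.462, -0.5, -0.732, 0.386], [0.494, 0.54, -0.681, 0.736], [0.0, 0.0, 0.0, 1.0]] 0.42768216 3.5272472
```

View pics/top0.png

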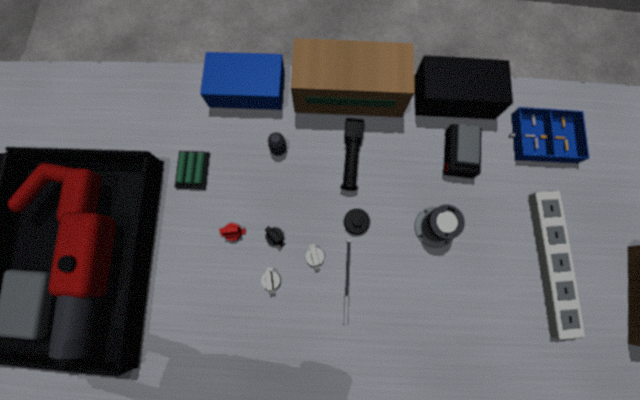

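View pics/side0.png

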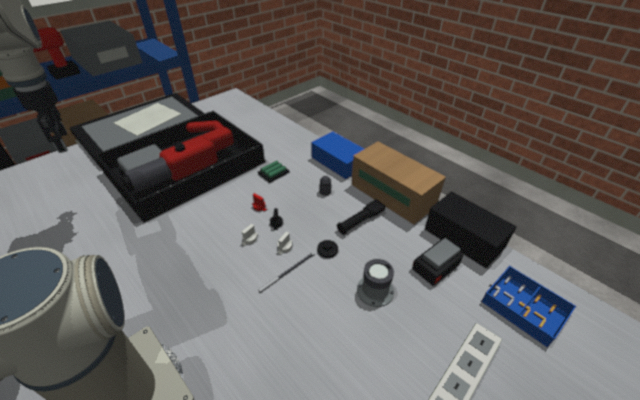

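Top view: the black eared cap is at (275,236). Things that could be mistaken for it are the red one (231,232), the white ones (271,280) and (315,257), the screw lid (357,221) and the chuck (277,144). The pot is at (440,222). Next I'll measure the cap and pot and check the choice in a close crop.

Run:
```python
from h import *
z=np.load("top0.npz"); im,d=z["im"],z["d"]; c=cams.calibration("top")
P=cloud(c,d)
a=cv2.resize(im[205:265,245:305],(400,400),interpolation=cv2.INTER_CUBIC); b=cv2.resize(im[192:252,408:468],(400,400),interpolation=cv2.INTER_CUBIC)
cv2.imwrite("pics/crop1.png",np.clip(np.hstack([a,b])[...,::-1]*1.6,0,255))
def rep(u0,u1,v0,v1,lo,hi,name):
    q=P[v0:v1,u0:u1].reshape(-1,3); q=q[(d[v0:v1,u0:u1].ravel()>0)&(q[:,2]>lo)&(q[:,2]<hi)]
    if len(q)<4: print(name,len(q)); return
    m=q.mean(0); w,V=np.linalg.eigh(np.cov(q[:,:2].T)); print(name,len(q),m.round(4),"mid",((q.max(0)+q.min(0))/2).round(4),"ext",np.ptp(q,axis=0).round(3),"ang",np.arctan2(V[1,1],V[0,1]).round(3),q[:,2].max().round(4))
rep(255,295,215,258,.032,.06,"cap bar"); rep(255,295,215,258,.008,.06,"cap all"); rep(255,295,215,258,-.02,.004,"bench")
rep(408,470,190,255,.078,.1,"pot top");rep(408,470,190,255,.006,.1,"pot all")
```

```text
cap bar 109 [0.5351 0.1743 0.0468] mid [0.5352 0.1748 0.0433] ext [0.033 0.034 0.013] ang 0.834 0.0498
cap all 290 [0.5347 0.174  0.0275] mid [0.535  0.1751 0.0289] ext [0.039 0.04  0.042] ang 0.902 0.0498
bench 1406 [5.361e-01 1.755e-01 1.000e-04] mid [ 5.368e-01  1.765e-01 -3.000e-04] ext [0.098 0.094 0.009] ang -2.985 0.0039
pot top 914 [ 0.5717 -0.1827  0.0834] mid [ 0.5718 -0.1833  0.0832] ext [0.072 0.072 0.01 ] ang 1.418 0.0884
pot all 1585 [ 0.5674 -0.1752  0.0597] mid [ 0.572  -0.1785  0.0472] ext [0.093 0.083 0.082] ang -2.753 0.0884[ WARN:0@0.653] global loadsave.cpp:1063 imwrite_ Unsupported depth image for selected encoder is fallbacked to CV_8U.
```

View pics/crop1.png

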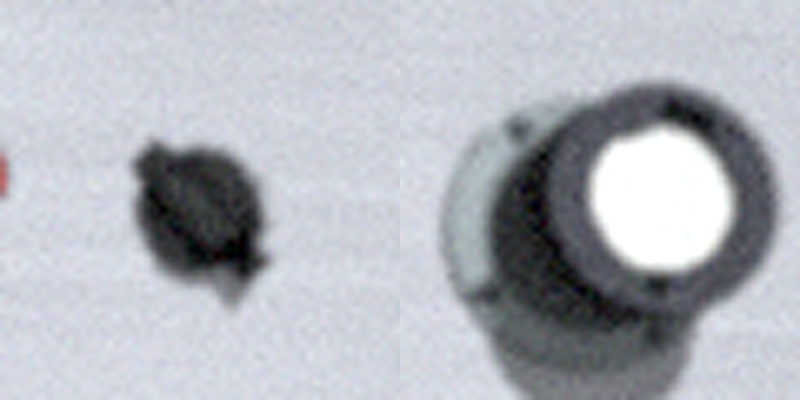

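The crop shows a black cap with a bar and ears running upper-left to lower-right, so the choice is right. The collar has dark gaps near the top and bottom of the picture, along roughly world x. Next I'll plan the moves.

```bash
cat >> h.py <<'E'
def plan(xyz,yaw,off=0):
    """tool down, tool y at world yaw -> turn, shift(mm) in tool axes from current pose"""
    s=ctrl.state(); R0=R.from_rotvec(s["tcp_rot"])
    y=np.array([np.cos(yaw),np.sin(yaw),0]); z=np.array([0,0,-1.]); x=np.cross(y,z)
    R1=R.from_matrix(np.stack([x,y,z],1))
    return (R0.inv()*R1).as_rotvec().round(4), (R0.inv().apply(np.array(xyz)-s["ee_pos"])*1000).round(1)
def yawy():
    y=R.from_rotvec(ctrl.state()["tcp_rot"]).as_matrix()[:,1]; return np.arctan2(y[1],y[0])
E
python3 - <<'E'
from h import *
s=ctrl.state(); c=cams.calibration("wrist"); M=np.linalg.inv(np.array(c["world_to_cam"])); R0=R.from_rotvec(s["tcp_rot"]).as_matrix()
print(c["fovy"],c["k1"],"cam in tool",(R0.T@(M[:3,3]-s["ee_pos"])).round(4)); print((R0.T@M[:3,:3]).round(3))
# camera over pot with yaw 1.34 then
for xyz in ([.535,.1745,.25],[.572,-.183,.28]): print(plan(xyz,2.40),plan(xyz,1.34))
E
```

```text
60.711619788518085 -0.012407095570491248 cam in tool [ 0.0822 -0.0004 -0.1431]
[[-0.002 -0.948 -0.318]
 [ 1.    -0.002 -0.   ]
 [-0.    -0.318  0.948]]
(array([-1.200e-03, -8.000e-04, -1.101e+00]), array([-468.5, -312.8,  -19. ])) (array([-0.0014, -0.0001, -0.041 ]), array([-468.5, -312.8,  -19. ]))
(array([-1.200e-03, -8.000e-04, -1.101e+00]), array([-600.2, -647.3,  -48.5])) (array([-0.0014, -0.0001, -0.041 ]), array([-600.2, -647.3,  -48.5]))
```

>>> carry_out(motion=[[[0, 0, 0], [-120, -130, -4], -1], [[0, 0, 0], [-120, -130, -4], -1], [[0, 0, 0], [-120, -130, -4], -1], [[0, 0, 0], [-120, -130, -4], -1], [[0, 0, 0], [-120, -130, -4], -1]])

```text
time_s: 0.52
ee_pos: [0.2493, 0.4396, 0.2347]
tcp_rot: [-0.428, -3.112, 0.006]
wrist_force: [-0.7, -0.6, 1.1]
opening: 0.998
```

>>> carry_out(motion=[[[0, 0, 0], [-120, -130, -4], -1], [[0, 0, 0], [-120, -130, -4], -1], [[0, 0, 0], [-120, -130, -4], -1], [[0, 0, 0], [-120, -130, -4], -1], [[0, 0, 0], [-120, -130, -4], -1]])

```text
time_s: 0.93
ee_pos: [0.3302, 0.2832, 0.2392]
tcp_rot: [0.43, 3.112, -0.003]
wrist_force: [-0.2, 0.1, -0.5]
opening: 1.001
```

>>> carry_out(motion=[[[0, 0, 0], [-120, -130, -4], -1], [[0, 0, 0], [-120, -130, -4], -1], [[0, 0, 0], [-120, -130, -4], -1], [[0, 0, 0], [-120, -130, -4], -1], [[0, 0, 0], [-120, -130, -4], -1]])

```text
time_s: 1.35
ee_pos: [0.4119, 0.1262, 0.2436]
tcp_rot: [0.43, 3.11, -0.001]
wrist_force: [-0.5, 0.1, -1.2]
opening: 1.0
```

>>> carry_out(motion=[[[0, 0, 0], [-120, -130, -4], -1], [[0, 0, 0], [-120, -130, -4], -1], [[0, 0, 0], [-120, -130, -4], -1], [[0, 0, 0], [-120, -130, -4], -1], [[0, 0, 0], [-120, -130, -4], -1]])

```text
time_s: 1.77
ee_pos: [0.4934, -0.0315, 0.2476]
tcp_rot: [0.43, 3.11, -0.001]
wrist_force: [0.6, 1.2, 0.1]
opening: 1.0
```

>>> carry_out(motion=[[[0, 0, 0], [-120, -128, 10], -1], [[0, 0, 0], [-120, -128, 10], -1], [[0, 0, 0], [-120, -128, 10], -1], [[0, 0, 0], [-120, -128, 10], -1], [[0, 0, 0], [-120, -128, 10], -1]])

```text
time_s: 2.18
ee_pos: [0.5744, -0.1872, 0.2368]
tcp_rot: [0.429, 3.11, -0.002]
wrist_force: [0.3, 0.4, 0.2]
opening: 1.002
```

Run:
```python
from h import *
c=cams.calibration("wrist"); im,d=cams.grab_frame("wrist"); np.savez("w1.npz",im=im,d=d,**{k:np.array(v) for k,v in c.items()})
cv2.imwrite("pics/w1.png",im[...,::-1])
P=cloud(c,d); m=(d>0)&(np.hypot(P[...,0]-.572,P[...,1]+.183)<.06)
q=P[m&(P[...,2]>.078)&(P[...,2]<.092)]; print(len(q),q.mean(0),((q.max(0)+q.min(0))/2),np.ptp(q,axis=0))
# ring fit on outer hull
h=cv2.convexHull((q[:,:2]*1e4).astype(np.float32).reshape(-1,1,2)); print(cv2.minEnclosingCircle(h))
print(yawy())
# rectified top view at z=.085, 0.2mm/px, x up y left
g=np.arange(-50,50,.25)/1000
Y,X=np.meshgrid(.0-g,-g); W=np.stack([X+.572,Y-.183,np.full_like(X,.085)],-1)
uv=proj(c,W).astype(np.float32); o=cv2.remap(im,uv[...,0],uv[...,1],cv2.INTER_LINEAR); cv2.imwrite("pics/w1r.png",np.hstack([cv2.resize(o,(400,400)),im[:,120:520]])[...,::-1])
```

```text
4567 [ 0.56988721 -0.18391227  0.08365135] [ 0.57068755 -0.18416753  0.08289838] [0.07146456 0.07097683 0.00977245]
((5706.7734375, -1840.1220703125), 358.3291931152344)
1.2959873920859415
```

View pics/w1r.png

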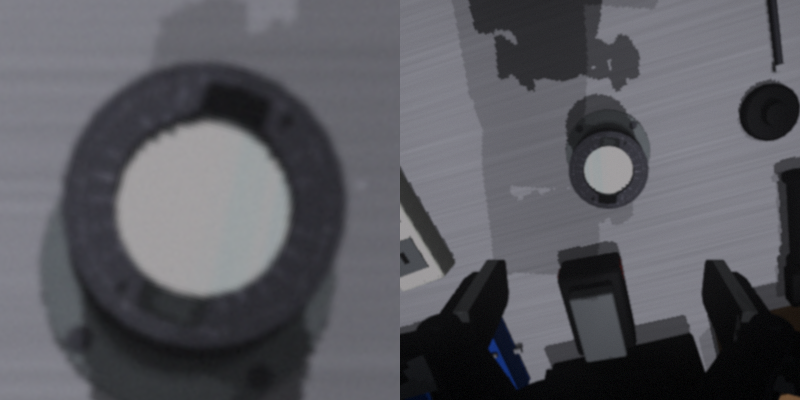

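The rectified view (left) shows the mouth centre at about (205,205), the far gap near (236,98) and the near gap, fainter, at about (175,308). I'll measure the gap direction from the depth and the lip edges.

Run:
```python
from h import *
z=np.load("w1.npz"); c={k:z[k] for k in z.files}; im,d=z["im"],z["d"]
P=cloud(c,d); C=np.array([.5707,-.184]); 
x=P[...,0]-C[0]; y=P[...,1]-C[1]; r=np.hypot(x,y); a=np.degrees(np.arctan2(y,x))
# brightness and depth-height along angle at z=.085 plane
for rr0,rr1 in((.0245,.0275),(.0275,.030)):
  g=np.radians(np.arange(-180,180,4)); out=[]
  B=[];H=[]
  for t in g:
    rs=np.linspace(rr0,rr1,6); tt=t+np.radians(np.linspace(-2,2,5))
    W=np.stack([C[0]+np.outer(rs,np.cos(tt)),C[1]+np.outer(rs,np.sin(tt)),np.full((6,5),.085)],-1)
    uv=proj(c,W).astype(np.float32); B.append(cv2.remap(im.mean(-1).astype(np.float32),uv[...,0],uv[...,1],1).mean()); H.append(cv2.remap(P[...,2].astype(np.float32),uv[...,0],uv[...,1],0).mean()*1000)
  for lo,hi in((-60,40),(120,180),(-180,-140)):
    k=[i for i,t in enumerate(np.degrees(g)) if lo<=t<=hi]; print(rr0,[(int(round(np.degrees(g[i]))),int(B[i]),round(float(H[i]),1)) for i in k])
```

```text
0.0245 [(-60, 50, 85.2), (-56, 48, 85.3), (-52, 48, 85.6), (-48, 47, 84.8), (-44, 46, 84.2), (-40, 45, 84.7), (-36, 35, 74.8), (-32, 24, 71.1), (-28, 22, 71.4), (-24, 22, 72.0), (-20, 23, 71.7), (-16, 23, 71.6), (-12, 24, 72.2), (-8, 24, 72.2), (-4, 24, 71.8), (0, 33, 78.6), (4, 50, 85.3), (8, 58, 85.9), (12, 63, 85.5), (16, 61, 85.6), (20, 59, 85.3), (24, 60, 85.5), (28, 58, 85.6), (32, 62, 85.5), (36, 66, 85.5), (40, 59, 85.2)]
0.0245 [(124, 56, 85.2), (128, 56, 85.3), (132, 54, 95.4), (136, 53, 92.9), (140, 52, 114.9), (144, 42, 80.3), (148, 38, 81.3), (152, 43, 60.3), (156, 49, 60.3), (160, 50, 60.3), (164, 50, 60.2), (168, 50, 60.1), (172, 46, 60.2), (176, 40, 60.4)]
0.0245 [(-180, 40, 69.7), (-176, 46, 85.3), (-172, 50, 85.6), (-168, 51, 85.6), (-164, 47, 85.0), (-160, 50, 85.3), (-156, 50, 85.7), (-152, 46, 85.2), (-148, 48, 85.4), (-144, 50, 85.3), (-140, 47, 85.2)]
0.0275 [(-60, 49, 86.0), (-56, 47, 85.2), (-52, 47, 85.5), (-48, 44, 84.0), (-44, 37, 81.4), (-40, 45, 85.1), (-36, 43, 83.0), (-32, 28, 79.1), (-28, 24, 79.8), (-24, 25, 79.7), (-20, 24, 78.9), (-16, 24, 78.9), (-12, 25, 79.5), (-8, 25, 80.2), (-4, 28, 80.1), (0, 44, 84.6), (4, 56, 85.2), (8, 64, 85.4), (12, 66, 85.4), (16, 59, 85.4), (20, 59, 85.5), (24, 59, 85.6), (28, 58, 85.1), (32, 58, 85.3), (36, 59, 85.2), (40, 59, 85.6)]
0.0275 [(124, 58, 85.1), (128, 57, 85.3), (132, 50, 103.1), (136, 47, 102.9), (140, 55, 95.1), (144, 48, 80.9), (148, 40, 94.0), (152, 40, 60.3), (156, 44, 60.6), (160, 45, 60.6), (164, 46, 60.1), (168, 47, 60.3), (172, 44, 60.4), (176, 40, 60.7)]
0.0275 [(-180, 43, 78.1), (-176, 46, 85.4), (-172, 46, 85.6), (-168, 45, 85.5), (-164, 45, 85.2), (-160, 46, 84.9), (-156, 45, 85.4), (-152, 46, 85.3), (-148, 46, 85.2), (-144, 46, 85.4), (-140, 45, 85.1)]
```

The far gap spans −36° to 0° and the near one about 146° to 180°, so the gap axis is at −17.5° (−0.305 rad). The mouth centre is about (0.571, −0.184) with its top at z 0.085, as specified. Now I'll go to the cap.

>>> carry_out(motion=[[[0, 0, -0.11], [14, 34, 6], -1], [[0, 0, -0.22], [27, 68, 12], -1], [[0, 0, -0.33], [41, 101, 18], -1], [[0, 0, -0.44], [54, 135, 24], -1], [[0, 0, -0.552], [68, 169, 30], -1]])

```text
time_s: 2.65
ee_pos: [0.5502, 0.0008, 0.2069]
tcp_rot: [0.447, -3.109, -0.001]
wrist_force: [0.1, 0.2, -0.7]
opening: 1.002
```

>>> carry_out(motion=[[[0, 0, -0.11], [-6, 36, 9], -1], [[0, 0, -0.22], [-12, 72, 18], -1], [[0, 0, -0.33], [-18, 108, 27], -1], [[0, 0, -0.44], [-25, 144, 36], -1], [[0, 0, -0.552], [-31, 180, 47], -1]])

```text
time_s: 3.07
ee_pos: [0.53, 0.1825, 0.1603]
tcp_rot: [-1.279, 2.869, 0.001]
wrist_force: [0.4, -0.2, -0.0]
opening: 1.003
```

Run:
```python
from h import *
s=ctrl.state(); print(s["time_s"],s["ee_pos"].round(4),yawy().round(3),s["qpos"].round(2))
c=cams.calibration("wrist"); im,d=cams.grab_frame("wrist")
P=cloud(c,d); C=np.array([.535,.1745]); m=(d>0)&(np.hypot(P[...,0]-C[0],P[...,1]-C[1])<.035)
for lo,hi in((.042,.06),(.03,.06),(.006,.06)):
    q=P[m&(P[...,2]>lo)&(P[...,2]<hi)]; xy=(q[:,:2]*1e4).astype(np.float32); print(len(q),q[:,2].max(),cv2.minAreaRect(xy.reshape(-1,1,2)),q.mean(0).round(4))
q=P[m&(P[...,2]>.044)&(P[...,2]<.06)];w,V=np.linalg.eigh(np.cov(q[:,:2].T)); print("ang",np.arctan2(V[1,1],V[0,1]))
g=np.arange(-50,50,.25)/1000
Y,X=np.meshgrid(-g,-g); W=np.stack([X+C[0],Y+C[1],np.full_like(X,.047)],-1)
uv=proj(c,W).astype(np.float32); o=cv2.remap(im,uv[...,0],uv[...,1],cv2.INTER_LINEAR); cv2.imwrite("pics/w2.png",np.clip(2*np.hstack([o,im[:,120:520]]).astype(int)[...,::-1],0,255).astype(np.uint8))
```

```text
3.0667 [0.53   0.1825 0.1603] 2.409 [ 0.31  0.42  1.83  0.    0.89 -2.1 ]
742 0.04961588982917681 ((5342.42333984375, 1751.742919921875), (403.7553405761719, 117.53684997558594), 47.097869873046875) [0.5334 0.174  0.0471]
793 0.04961588982917681 ((5342.10791015625, 1751.4033203125), (404.6826171875, 117.53684997558594), 47.097869873046875) [0.5326 0.1732 0.0464]
1892 0.04961588982917681 ((5341.5654296875, 1749.9261474609375), (401.34625244140625, 400.0329284667969), 79.86797332763672) [0.5322 0.1733 0.0289]
ang 0.8182586741783751
```

View pics/w2.png

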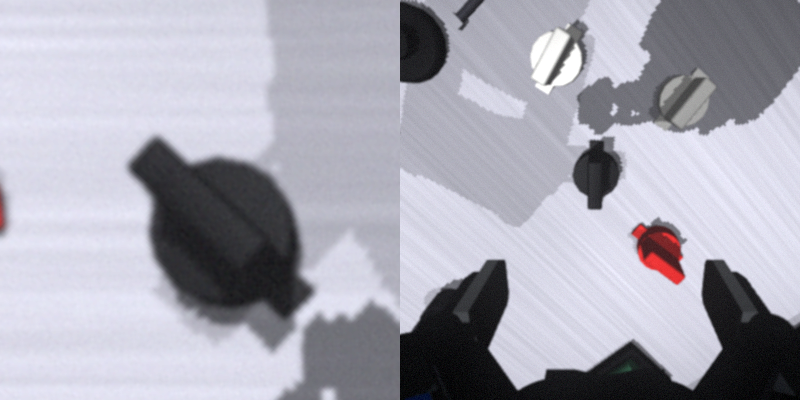

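The close view shows the black cap alone: the bar's centre is (0.5342, 0.1752), its angle 0.822 rad, its size 40×12 and its top 47 to 49 high, all as specified. The red one is about 75 mm away, so I'll go down with the gripper half open.

>>> carry_out(motion=[[[0, 0, 0.015], [2.6, -8, 30], 0], [[0, 0, 0.015], [2.6, -8, 60], 0], [[0, 0, 0.015], [2.6, -8, 80], 0], [[0, 0, 0.015], [2.6, -8, 80], 0], [[0, 0, 0.015], [2.6, -8, 80], 0]])

```text
time_s: 3.53
ee_pos: [0.5341, 0.1727, 0.0797]
tcp_rot: [1.248, -2.88, -0.001]
wrist_force: [-0.3, -0.6, 0.9]
opening: 0.495
```

Run:
```python
from h import *
s=ctrl.state(); print(s["ee_pos"].round(4),s["opening"],plan([.5342,.1752,.020],2.393))
```

```text
[0.5341 0.1727 0.0797] 0.49520887609515113 (array([ 0.0018, -0.0026, -0.0043]), array([-2. ,  1.5, 59.7]))
```

>>> carry_out(motion=[[[0, 0, -0.004], [-2, 1.5, 25], 0], [[0, 0, -0.004], [-2, 1.5, 45], 0], [[0, 0, -0.004], [-2, 1.5, 59.5], 0], [[0, 0, -0.004], [-2, 1.5, 59.5], 0], [[0, 0, -0.004], [-2, 1.5, 59.5], 0.2]])

```text
time_s: 3.95
ee_pos: [0.5364, 0.175, 0.0219]
tcp_rot: [-1.254, 2.88, -0.0]
wrist_force: [0.3, -0.3, -0.0]
opening: 0.4
```

>>> carry_out(motion=[[[0, 0, 0], [0, 0, 0], 1], [[0, 0, 0], [0, 0, 0], 1], [[0, 0, 0], [0, 0, 0], 1], [[0, 0, 0], [0, 0, 0], 1], [[0, 0, 0], [0, 0, 0], 1]], force=60)

```text
time_s: 4.37
ee_pos: [0.5375, 0.175, 0.0228]
tcp_rot: [-1.252, 2.878, -0.0]
wrist_force: [-1.4, 0.3, 6.8]
opening: 0.127
```

>>> carry_out(motion=[[[0, 0, 0], [0, 0, 0], 1], [[0, 0, 0], [0, 0, 0], 1], [[0, 0, 0], [0, 0, 0], 1]])

```text
time_s: 4.62
ee_pos: [0.5374, 0.175, 0.0228]
tcp_rot: [-1.252, 2.878, -0.0]
wrist_force: [-0.0, 1.1, 7.2]
opening: 0.129
```

>>> carry_out(motion=[[[0, 0, 0], [0, 0, -20], 1], [[0, 0, 0], [0, 0, -50], 1], [[0, 0, 0], [0, 0, -90], 1], [[0, 0, 0], [0, 0, -130], 1], [[0, 0, 0], [0, 0, -150], 1]])

```text
time_s: 5.03
ee_pos: [0.538, 0.1751, 0.1763]
tcp_rot: [-1.251, 2.874, -0.001]
wrist_force: [0.5, -0.4, -0.1]
opening: 0.128
```

Run:
```python
from h import *
s=ctrl.state(); print(s["ee_pos"].round(4),s["opening"],s["wrist_force"].round(2),yawy(),plan([.5707,-.184,.155],1.266),plan([.5707,-.184,.155],yawy()))
```

```text
[0.538  0.1751 0.1763] 0.1284503329620146 [ 0.48 -0.39 -0.07] 2.3918770150631725 (array([3.0000e-04, 7.0000e-03, 1.1259e+00]), array([ 240.7, -268.5,   20.8])) (array([-0.0033,  0.0057,  0.    ]), array([ 240.7, -268.5,   20.8]))
```

>>> carry_out(motion=[[[0, 0, 0], [24, -27, 0], 1], [[0, 0, 0], [48, -54, 0], 1], [[0, 0, 0], [72, -81, 0], 1], [[0, 0, 0], [96, -108, 0], 1], [[0, 0, 0], [120, -134, 0], 1]])

```text
time_s: 5.45
ee_pos: [0.5526, -0.0062, 0.172]
tcp_rot: [-1.254, 2.879, -0.001]
wrist_force: [0.1, 0.8, -1.7]
opening: 0.127
```

>>> carry_out(motion=[[[0, 0, 0], [24, -27, 0], 1], [[0, 0, 0], [48, -54, 0], 1], [[0, 0, 0], [72, -81, 0], 1], [[0, 0, 0], [96, -108, 0], 1], [[0, 0, 0], [120, -134, 0], 1]])

```text
time_s: 5.87
ee_pos: [0.574, -0.1419, 0.1689]
tcp_rot: [1.177, -2.882, 0.073]
wrist_force: [1.2, -0.3, -1.2]
opening: 0.124
```

>>> carry_out(motion=[[[0, 0, 0.11], [0, 0, 0], 1], [[0, 0, 0.22], [0, 0, 0], 1], [[0, 0, 0.33], [0, 0, 0], 1], [[0, 0, 0.44], [0, 0, 0], 1], [[0, 0, 0.56], [0, 0, 0], 1]])

```text
time_s: 6.28
ee_pos: [0.5737, -0.1394, 0.1683]
tcp_rot: [0.331, -3.109, 0.08]
wrist_force: [-0.4, 0.3, -1.0]
opening: 0.127
```

>>> carry_out(motion=[[[0, 0, 0.11], [0, 0, 0], 1], [[0, 0, 0.22], [0, 0, 0], 1], [[0, 0, 0.33], [0, 0, 0], 1], [[0, 0, 0.44], [0, 0, 5], 1], [[0, 0, 0.566], [0, 0, 10], 1]])

```text
time_s: 6.7
ee_pos: [0.574, -0.1399, 0.1586]
tcp_rot: [0.55, 3.09, -0.084]
wrist_force: [-0.7, 0.2, -0.2]
opening: 0.126
```

Run:
```python
from h import *
s=ctrl.state(); print(s["time_s"],s["ee_pos"].round(4),s["opening"].round(3),s["wrist_force"].round(2),yawy(),s["qpos"].round(2))
c=cams.calibration("wrist"); im,d=cams.grab_frame("wrist"); cs=cams.calibration("side"); ims,ds=cams.grab_frame("side")
np.savez("w3.npz",im=im,d=d,**{k:np.array(v) for k,v in c.items()}); np.savez("s3.npz",im=ims,d=ds)
P=cloud(c,d); T=R.from_rotvec(s["tcp_rot"]); Q=T.inv().apply((P-s["ee_pos"]).reshape(-1,3)).reshape(P.shape)
m=(d>0)&(np.abs(Q[...,0])<.04)&(np.abs(Q[...,1])<.035)&(Q[...,2]>-.025)&(Q[...,2]<.03)
q=Q[m]; print(len(q)); 
for lo in np.arange(-.024,.03,.003):
    k=q[(q[:,2]>=lo)&(q[:,2]<lo+.003)]
    if len(k)>3: print(round(lo,3),len(k),k.min(0).round(4)[:2],k.max(0).round(4)[:2])
uv=proj(cs,s["ee_pos"]).astype(int); print(uv)
a=ims[max(0,uv[1]-45):,max(0,uv[0]-60):uv[0]+60][:120]; a=cv2.resize(a,None,fx=3.3,fy=3.3,interpolation=2)[:400]
cv2.imwrite("pics/w3.png",np.clip(2*np.hstack([im[:400,100:500],np.pad(a,((0,400-a.shape[0]),(0,0),(0,0)))]).astype(int)[...,::-1],0,255).astype(np.uint8))
```

```text
Traceback (most recent call last):
AttributeError: 'float' object has no attribute 'round'
```

The second shift came up short because joint 6 hit its range at that yaw. I'll re-plan from here.

Run:
```python
from h import *
s=ctrl.state(); print(s["ee_pos"].round(4),s["wrist_force"].round(2),yawy(),s["qpos"].round(2),plan([.5707,-.184,.155],1.266))
```

```text
[ 0.574  -0.1399  0.1586] [-0.72  0.22 -0.19] 1.217992008008288 [-0.23  0.46  1.76 -0.07  0.91 -1.41] (array([-0.0525,  0.0099, -0.0477]), array([-12.1, -42.3,   5.9]))
```

>>> carry_out(motion=[[[-0.0525, 0.01, -0.0477], [-6, -21, 3], 1], [[-0.0525, 0.01, -0.0477], [-12, -42, 6], 1], [[-0.0525, 0.01, -0.0477], [-12, -42, 6], 1], [[-0.0525, 0.01, -0.0477], [-12, -42, 6], 1]])

```text
time_s: 7.03
ee_pos: [0.5705, -0.1847, 0.1544]
tcp_rot: [-0.472, -3.104, 0.0]
wrist_force: [-0.4, 0.4, -0.7]
opening: 0.126
```

```bash
cat > look.py <<'E'
from h import *
import sys
tag=sys.argv[1]
s=ctrl.state(); print(s["time_s"],s["ee_pos"].round(4),round(s["opening"],3),s["wrist_force"].round(2),yawy(),s["qpos"].round(2),plan([.5707,-.184,.155],1.266))
c=cams.calibration("wrist"); im,d=cams.grab_frame("wrist"); cs=cams.calibration("side"); ims,ds=cams.grab_frame("side")
np.savez(f"{tag}w.npz",im=im,d=d,**{k:np.array(v) for k,v in c.items()}); np.savez(f"{tag}s.npz",im=ims,d=ds)
P=cloud(c,d); T=R.from_rotvec(s["tcp_rot"]); Q=T.inv().apply((P-s["ee_pos"]).reshape(-1,3)).reshape(P.shape)
m=(d>0)&(np.abs(Q[...,0])<.04)&(np.abs(Q[...,1])<.035)&(Q[...,2]>-.025)&(Q[...,2]<.03)
q=Q[m]; print(len(q)) 
for lo in np.arange(-.024,.03,.003):
    k=q[(q[:,2]>=lo)&(q[:,2]<lo+.003)]
    if len(k)>3: print(round(lo,3),len(k),k.min(0).round(4)[:2],k.max(0).round(4)[:2])
uv=proj(cs,s["ee_pos"]).astype(int); print(uv)
a=ims[max(0,uv[1]-45):,max(0,uv[0]-60):uv[0]+60][:120]; a=cv2.resize(a,None,fx=3.3,fy=3.3,interpolation=2)[:400]
cv2.imwrite(f"pics/{tag}.png",np.clip(2*np.hstack([im[:400,100:500],np.pad(a,((0,400-a.shape[0]),(0,0),(0,0)))]).astype(int)[...,::-1],0,255).astype(np.uint8))
E
python3 look.py a3
```

```text
7.0333 [ 0.5705 -0.1847  0.1544] 0.126 [-0.43  0.37 -0.74] 1.269244265045345 [-0.33  0.48  1.74 -0.    0.92 -1.6 ] (array([-0.0003, -0.0015,  0.0032]), array([-0. ,  0.7, -0.6]))
6500
-0.024 831 [-0.0181 -0.0197] [0.0223 0.0184]
-0.021 317 [ 0.0064 -0.0196] [0.0223 0.0183]
-0.018 304 [ 0.0064 -0.0197] [0.0223 0.0182]
-0.015 280 [ 0.0066 -0.0197] [0.0222 0.0185]
-0.012 257 [ 0.0065 -0.0196] [0.0222 0.0184]
-0.009 201 [ 0.0066 -0.0186] [0.0222 0.0173]
-0.006 124 [ 0.0107 -0.0127] [0.0225 0.0113]
-0.003 67 [ 0.0202 -0.0063] [0.0222 0.005 ]
-0.0 65 [ 0.02   -0.0063] [0.0222 0.0051]
0.003 395 [-0.0001 -0.0205] [0.0222 0.0191]
0.006 1166 [-0.0006 -0.0212] [0.0225 0.0198]
0.009 156 [ 0.0092 -0.0192] [0.0223 0.0182]
0.012 156 [ 0.0096 -0.0194] [0.0225 0.0181]
0.015 274 [ 0.0098 -0.0194] [0.0302 0.018 ]
0.018 399 [ 0.0097 -0.019 ] [0.0303 0.0182]
0.021 49 [ 0.0095 -0.0194] [0.0301 0.0163]
[382 251]
```

View pics/a3.png

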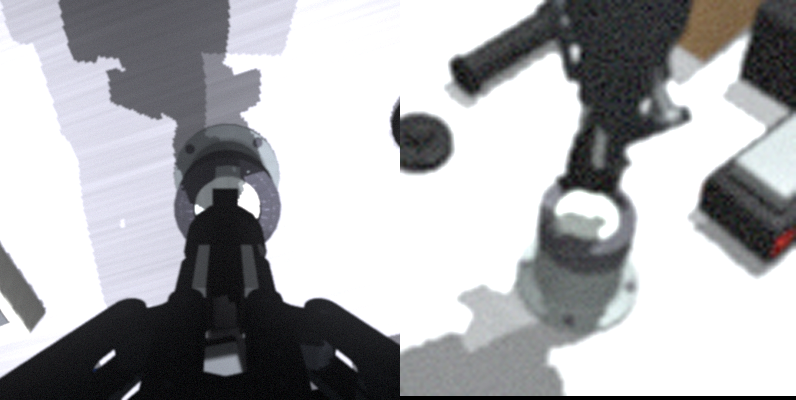

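The cap is held upright. It sits 2.2 mm along tool x and −0.6 mm along y from the tool axis, with its underside 22 mm below the TCP (bar end at 22.2, ear end at 30.2). I'll centre it over the mouth and descend in steps.

>>> carry_out(motion=[[[0, 0, 0.003], [-2.2, 1.4, 15], 1], [[0, 0, 0.003], [-2.2, 1.4, 30], 1], [[0, 0, 0.003], [-2.2, 1.4, 42], 1], [[0, 0, 0.003], [-2.2, 1.4, 42], 1]])

```text
time_s: 7.47
ee_pos: [0.5714, -0.1819, 0.1099]
tcp_rot: [-0.471, -3.1, -0.001]
wrist_force: [-0.1, -0.2, -0.6]
opening: 0.13
```

>>> carry_out(motion=[[[0, 0, 0], [0, 0, 2], 1], [[0, 0, 0], [0, 0, 4], 1], [[0, 0, 0], [0, 0, 6], 1], [[0, 0, 0], [0, 0, 6], 1], [[0, 0, 0], [0, 0, 6], 1]])

```text
time_s: 7.88
ee_pos: [0.5732, -0.1834, 0.1066]
tcp_rot: [-0.474, -3.105, 0.0]
wrist_force: [0.3, 0.9, -0.3]
opening: 0.129
```

>>> carry_out(motion=[[[0, 0, 0], [0, 0, 1], 1], [[0, 0, 0], [0, 0, 2], 1], [[0, 0, 0], [0, 0, 2], 1], [[0, 0, 0], [0, 0, 2], 1]])

```text
time_s: 8.22
ee_pos: [0.573, -0.1834, 0.1042]
tcp_rot: [-0.474, -3.104, 0.0]
wrist_force: [0.1, -0.3, -0.5]
opening: 0.127
```

>>> carry_out(motion=[[[0, 0, 0], [0, 0, 1], 1], [[0, 0, 0], [0, 0, 2], 1], [[0, 0, 0], [0, 0, 2], 1], [[0, 0, 0], [0, 0, 2], 1]])

```text
time_s: 8.55
ee_pos: [0.573, -0.1834, 0.1024]
tcp_rot: [-0.474, -3.104, 0.0]
wrist_force: [-1.1, 0.2, 2.9]
opening: 0.13
```

>>> carry_out(motion=[[[0, 0, 0], [0, 0, 1], 1], [[0, 0, 0], [0, 0, 2], 1], [[0, 0, 0], [0, 0, 3], 1], [[0, 0, 0], [0, 0, 3], 1]])

```text
time_s: 8.88
ee_pos: [0.573, -0.1834, 0.0992]
tcp_rot: [-0.474, -3.104, 0.0]
wrist_force: [-1.9, 0.4, 5.4]
opening: 0.125
```

>>> carry_out(motion=[[[0, 0, 0], [0, 0, 1], 1], [[0, 0, 0], [0, 0, 2], 1], [[0, 0, 0], [0, 0, 2.5], 1], [[0, 0, 0], [0, 0, 2.5], 1]])

```text
time_s: 9.22
ee_pos: [0.5731, -0.1834, 0.097]
tcp_rot: [-0.474, -3.104, 0.0]
wrist_force: [-1.6, 0.4, 7.7]
opening: 0.122
```

The force rises 0.9 N/mm, so the ears are through the gaps and the cap is on the spring. I'll press about 2.5 mm further and then twist in small steps.

>>> carry_out(motion=[[[0, 0, 0], [0, 0, 1], 1], [[0, 0, 0], [0, 0, 2], 1], [[0, 0, 0], [0, 0, 2.7], 1], [[0, 0, 0], [0, 0, 2.7], 1]])

```text
time_s: 9.55
ee_pos: [0.5731, -0.1834, 0.0945]
tcp_rot: [-0.474, -3.104, 0.0]
wrist_force: [-3.0, 1.7, 10.3]
opening: 0.129
```

```bash
python3 -c "
from h import *
s=ctrl.state(); print(s['wrist_force'].round(2),s['ft_torque'].round(3),yawy(),s['ee_pos'].round(4))"
```

```text
[-2.98  1.72 10.33] [0.117 0.524 0.019] 1.2680173853634902 [ 0.5731 -0.1834  0.0945]
```

>>> carry_out(motion=[[[0, 0, 0.05], [0.3, -0.1, 0], 1], [[0, 0, 0.1], [0.5, -0.2, 0], 1], [[0, 0, 0.15], [0.5, -0.3, 0], 1], [[0, 0, 0.2], [0.5, -0.4, 0], 1], [[0, 0, 0.2], [0.5, -0.4, 0], 1]])

```text
time_s: 9.97
ee_pos: [0.5736, -0.184, 0.095]
tcp_rot: [0.785, 3.041, -0.001]
wrist_force: [-0.6, -0.2, 9.6]
opening: 0.125
```

```bash
cat > st.py <<'E'
from h import *
s=ctrl.state(); print(round(s['time_s'],2),s['wrist_force'].round(2),s['ft_torque'].round(3),round(yawy(),3),s['ee_pos'].round(4),s['tcp_rot'].round(3))
E
python3 st.py
```

```text
9.97 [-0.59 -0.16  9.56] [-0.015  0.063 -0.088] 1.065 [ 0.5736 -0.184   0.095 ] [ 7.850e-01  3.041e+00 -1.000e-03]
```

>>> carry_out(motion=[[[0, 0, 0.05], [0, -0.1, 0.7], 1], [[0, 0, 0.1], [0, -0.2, 0.7], 1], [[0, 0, 0.15], [-0.1, -0.3, 0.7], 1], [[0, 0, 0.2], [-0.1, -0.4, 0.7], 1], [[0, 0, 0.2], [-0.1, -0.4, 0.7], 1]])

```text
time_s: 10.38
ee_pos: [0.5737, -0.1845, 0.0945]
tcp_rot: [1.085, 2.947, -0.0]
wrist_force: [-0.4, -0.4, 10.1]
opening: 0.13
```

```bash
python3 st.py
```

```text
10.38 [-0.39 -0.4  10.13] [-0.012  0.068 -0.104] 0.865 [ 0.5737 -0.1845  0.0945] [ 1.085  2.947 -0.   ]
```

>>> carry_out(motion=[[[0, 0, 0.05], [0, -0.1, 0], 1], [[0, 0, 0.1], [0, -0.2, 0], 1], [[0, 0, 0.15], [-0.1, -0.3, 0], 1], [[0, 0, 0.2], [-0.1, -0.4, 0], 1], [[0, 0, 0.2], [-0.1, -0.4, 0], 1]])

```text
time_s: 10.8
ee_pos: [0.5736, -0.1848, 0.0945]
tcp_rot: [1.373, 2.823, -0.0]
wrist_force: [-0.1, 0.4, 10.3]
opening: 0.128
```

```bash
python3 st.py
```

```text
10.8 [-0.09  0.36 10.29] [-0.084  0.045 -0.091] 0.665 [ 0.5736 -0.1848  0.0945] [ 1.373  2.823 -0.   ]
```

>>> carry_out(motion=[[[0, 0, 0.05], [0, -0.1, 0], 1], [[0, 0, 0.1], [0, -0.2, 0], 1], [[0, 0, 0.15], [-0.1, -0.3, 0], 1], [[0, 0, 0.2], [-0.1, -0.4, 0], 1], [[0, 0, 0.2], [-0.1, -0.4, 0], 1]])

```text
time_s: 11.22
ee_pos: [0.5734, -0.1852, 0.0945]
tcp_rot: [1.648, 2.672, 0.0]
wrist_force: [-0.4, -0.5, 10.0]
opening: 0.125
```

```bash
python3 st.py
```

```text
11.22 [-0.38 -0.54  9.97] [-0.013  0.052 -0.062] 0.465 [ 0.5734 -0.1852  0.0945] [1.648 2.672 0.   ]
```

>>> carry_out(motion=[[[0, 0, 0.05], [0, -0.1, 0], 1], [[0, 0, 0.1], [0, -0.2, 0], 1], [[0, 0, 0.14], [-0.1, -0.3, 0], 1], [[0, 0, 0.14], [-0.1, -0.3, 0], 1]])

```text
time_s: 11.55
ee_pos: [0.5732, -0.1854, 0.0945]
tcp_rot: [1.831, 2.551, 0.0]
wrist_force: [0.3, -0.6, 9.8]
opening: 0.124
```

```bash
python3 st.py
```

```text
11.55 [ 0.28 -0.62  9.76] [ 0.025  0.04  -0.103] 0.326 [ 0.5732 -0.1854  0.0945] [1.831 2.551 0.   ]
```

>>> carry_out(motion=[[[0, 0, 0.03], [0, -0.1, 0], 1], [[0, 0, 0.06], [0, -0.1, 0], 1], [[0, 0, 0.06], [0, -0.1, 0], 1]])

```text
time_s: 11.8
ee_pos: [0.5727, -0.1854, 0.0945]
tcp_rot: [1.905, 2.496, -0.0]
wrist_force: [-1.7, 0.4, 10.8]
opening: 0.127
```

```bash
python3 st.py
```

```text
11.8 [-1.67  0.37 10.76] [-0.028  0.274  0.119] 0.267 [ 0.5727 -0.1854  0.0945] [ 1.905  2.496 -0.   ]
```

The torque jumped by about 0.22 N·m at 1.00 rad of turn, so that is the stop. I'll ease the twist off and let the cap rise.

>>> carry_out(motion=[[[0, 0, -0.015], [0, 0, 0], 1], [[0, 0, -0.015], [0, 0, -1.5], 1], [[0, 0, -0.015], [0, 0, -3], 1], [[0, 0, -0.015], [0, 0, -4], 1], [[0, 0, -0.015], [0, 0, -4], 1]])

```text
time_s: 12.22
ee_pos: [0.5726, -0.1854, 0.0982]
tcp_rot: [1.885, 2.512, -0.0]
wrist_force: [-0.2, -0.6, 7.5]
opening: 0.125
```

```bash
python3 st.py
```

```text
12.22 [-0.2  -0.55  7.53] [-0.125  0.016  0.01 ] 0.283 [ 0.5726 -0.1854  0.0982] [ 1.885  2.512 -0.   ]
```

>>> carry_out(motion=[[[0, 0, 0], [0, 0, -0.5], 1], [[0, 0, 0], [0, 0, -1], 1], [[0, 0, 0], [0, 0, -1], 1], [[0, 0, 0], [0, 0, -1], 1]])

```text
time_s: 12.55
ee_pos: [0.5726, -0.1854, 0.099]
tcp_rot: [1.885, 2.512, -0.0]
wrist_force: [0.1, 0.3, 5.7]
opening: 0.125
```

```bash
python3 st.py
```

```text
12.55 [0.14 0.34 5.71] [-0.142 -0.061  0.007] 0.283 [ 0.5726 -0.1854  0.099 ] [ 1.885  2.512 -0.   ]
```

>>> carry_out(motion=[[[0, 0, 0], [0, 0, -0.5], 1], [[0, 0, 0], [0, 0, -0.8], 1], [[0, 0, 0], [0, 0, -0.8], 1]])

```text
time_s: 12.8
ee_pos: [0.5726, -0.1853, 0.0996]
tcp_rot: [1.885, 2.512, -0.0]
wrist_force: [1.8, -1.3, 4.8]
opening: 0.13
```

```bash
python3 st.py
```

```text
12.8 [ 1.78 -1.31  4.77] [-0.175 -0.323 -0.005] 0.283 [ 0.5726 -0.1853  0.0996] [ 1.885  2.512 -0.   ]
```

>>> carry_out(motion=[[[0, 0, 0], [0, 0, -0.5], 1], [[0, 0, 0], [0, 0, -0.5], 1], [[0, 0, 0], [0, 0, -0.5], 1]])

```text
time_s: 13.05
ee_pos: [0.5722, -0.1852, 0.0999]
tcp_rot: [1.886, 2.512, -0.001]
wrist_force: [2.1, -2.1, 5.7]
opening: 0.132
```

```bash
python3 st.py
```

```text
13.05 [ 2.06 -2.09  5.71] [-0.282 -0.51  -0.01 ] 0.283 [ 0.5722 -0.1852  0.0999] [ 1.886e+00  2.512e+00 -1.000e-03]
```

The cap's origin is now at about lock level, 2.5 mm above where the plain lip would have stopped it, so the ears are in the pockets. I'll release.

>>> carry_out(motion=[[[0, 0, 0], [0, 0, 0], 0.6], [[0, 0, 0], [0, 0, 0], 0.4], [[0, 0, 0], [0, 0, 0], 0], [[0, 0, 0], [0, 0, 0], 0], [[0, 0, 0], [0, 0, 0], 0]])

```text
time_s: 13.47
ee_pos: [0.571, -0.1847, 0.0991]
tcp_rot: [-1.884, -2.51, 0.002]
wrist_force: [-0.7, -0.4, -0.6]
opening: 0.501
```

```bash
python3 st.py
```

```text
13.47 [-0.68 -0.43 -0.56] [ 0.038 -0.021  0.02 ] 0.283 [ 0.571  -0.1847  0.0991] [-1.884e+00 -2.510e+00  2.000e-03]
```

>>> carry_out(motion=[[[0, 0, 0], [0, 0, -15], 0], [[0, 0, 0], [0, 0, -40], 0], [[0, 0, 0], [0, 0, -70], 0], [[0, 0, 0], [0, 0, -100], 0], [[0, 0, 0], [0, 0, -120], 0]])

```text
time_s: 13.88
ee_pos: [0.5723, -0.1851, 0.2221]
tcp_rot: [1.886, 2.512, -0.0]
wrist_force: [1.2, -0.2, 0.4]
opening: 0.505
```

```bash
cat > chk.py <<'E'
from h import *
import sys
c=cams.calibration("wrist"); im,d=cams.grab_frame("wrist"); cs=cams.calibration("side"); ims,ds=cams.grab_frame("side")
C=np.array([.571,-.184]); P=cloud(c,d); m=(d>0)&(np.hypot(P[...,0]-C[0],P[...,1]-C[1])<.045)
for lo,hi in((.115,.135),(.086,.104),(.080,.0865)):
    q=P[m&(P[...,2]>lo)&(P[...,2]<hi)]; r=cv2.minAreaRect((q[:,:2]*1e4).astype(np.float32).reshape(-1,1,2)); print(lo,len(q),r,np.percentile(q[:,2],[5,50,95]).round(4))
q=P[m&(P[...,2]>.115)&(P[...,2]<.14)]; A=np.c_[q[:,:2]-C,np.ones(len(q))]; print("bar top plane",np.linalg.lstsq(A,q[:,2],rcond=None)[0].round(4))
g=np.arange(-50,50,.25)/1000
Y,X=np.meshgrid(-g,-g); W=np.stack([X+C[0],Y+C[1],np.full_like(X,.085)],-1)
uv=proj(c,W).astype(np.float32); o=cv2.remap(im,uv[...,0],uv[...,1],1)
p=proj(cs,[.571,-.184,.1]).astype(int); a=cv2.resize(ims[p[1]-45:p[1]+45,p[0]-45:p[0]+45],(400,400),interpolation=2)
cv2.imwrite(f"pics/{sys.argv[1]}.png",np.clip(2*np.hstack([o,a]).astype(int)[...,::-1],0,255).astype(np.uint8))
E
python3 chk.py f1; python3 st.py
```

```text
0.115 846 ((5709.83642578125, -1838.30615234375), (114.70250701904297, 399.9806213378906), 15.966289520263672) [0.1221 0.1247 0.126 ]
0.086 1655 ((5695.3525390625, -1821.965576171875), (686.7696533203125, 680.2749633789062), 13.1897611618042) [0.0861 0.0935 0.0951]
0.08 2660 ((5701.27001953125, -1832.4736328125), (703.0614013671875, 708.158447265625), 17.74281883239746) [0.0827 0.0853 0.0863]
bar top plane [-0.0063 -0.0458  0.1245]
13.98 [ 0.26 -0.16 -0.72] [-0.027 -0.05   0.024] 0.283 [ 0.5738 -0.1857  0.2236] [1.883e+00 2.508e+00 2.000e-03]
```

View pics/f1.png

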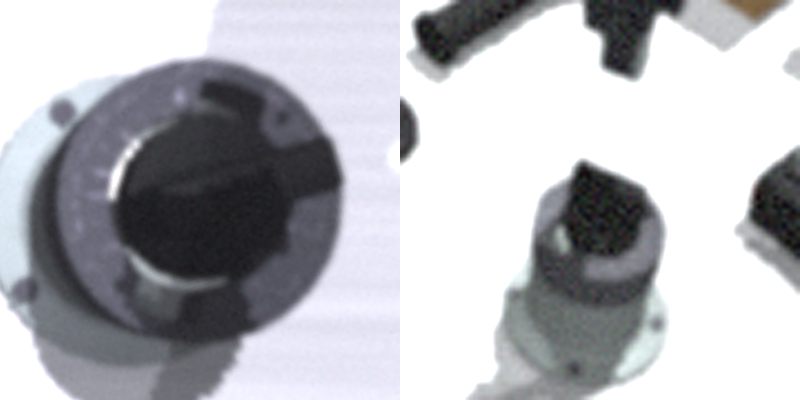

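The left view shows the cap seated level in the collar. The gaps at (235,98) and (150,300) are empty, and the bar is turned about 1 rad clockwise from them. Bar top at 0.1245 and hub top at 0.0935 both match the locked height exactly, and the gripper is clear. Handing in.

```bash
python3 -c "
from h import *
print(ctrl.sign_off())"
```

```text
the job is handed in; nothing more can be done
None
```

The grease pot is closed: the black cap is locked under the collar's lips, the gripper has let go and is clear above it. I handed the job in at about 14 s of the 72 s allowed.

**What I did:** I gripped the cap by its bar and lowered the ears through the collar gaps, which I measured at −0.305 rad. I pressed against the spring with a peak reading of about 11 N. I then twisted clockwise about 1.0 rad until the torque jumped by about 0.2 N·m at the stop, eased off, let the cap rise and released it.

**Last checks:**
- **Height:** the bar top is at 124.5 mm and the hub top at 93.5 mm, exactly the locked heights.
- **Fit:** the cap looks level, both gaps are empty, and the cap is centred within about 1 mm.
- **Contact:** the wrist force was back to noise after release.
- **Other things on the bench:** the other loose things were not touched by any planned move, but I did not check their positions again at the end.

**What disagreed:**
- The turn measured about 1.0 rad against the nominal 1.05, which is within my error on the gap angle and well past the 0.82 needed to lock.
- On the way to the pot one move fell short because joint 6 reached its range. I re-planned it above the bench with no contact.
- Light sideways forces of about 2 N showed while letting the cap up, and they vanished on release.

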